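Slide the order tray through the gap on a market poultry stall

ROBOT

A 6-joint arm with a two-finger parallel gripper is mounted at the origin on the work surface. World frame = base frame: x ahead of the robot, y to its left, z up, the work surface at z = 0. Lengths are in m, angles in degrees, forces in N, time in s.
With the tool pointing down it reaches from about 0.3 to 0.775 m from the base axis. Payload 14.6 kg.
Tool frame: the origin (TCP) lies midway between the tips of the shut fingers; the grasp point (between the pads) lies 19 mm behind it; z points along the fingers, y is the line along which they close (so a half turn about z gives the same grasp; the last joint's range is limited). The gripper opens to 85 mm and grips with 20 to 120 N. Pads are 22 mm wide; open, the fingers measure 114 mm over their backs; the gripper's body (76 mm by 85 mm) begins 54 mm behind the grasp point. The pads swing forward as they close: fully open they stand 13 mm farther back than shut.
Start: joints at [72.789, 17.183, 87.147, -0, 75.671, -3.816], TCP at [0.127, 0.535, 0.231] pointing down, gripper open.
Joint ranges: [-173.82, 173.82], [-45.26, 126.66], [13.44, 144.39], [-59.66, 239.66], [0, 175.72], [-146.38, 146.38]. Speed limits (degrees/s): [127.2, 127.2, 147.25, 180, 180, 180].

INTERFACE

Orientations are given as a 3x3 rotation matrix whose columns are the frame's x, y, z axes.
In Python, from workcell import manip, read_camera, search_frame gives the robot as it stands.
- The arm moves only by the tool play_rows, never from a script. Its argument "increments" is a list of rows, each a list of 7 numbers: the opening in per cent of the stroke, from 0 (shut) to 100 (fully open), then the shift along the tool's x, y, z in units of 200 mm (1.0 is 200 mm), then the turn, a rotation vector about the tool's x, y, z in units of pi rad (1.0 is pi rad). In form: [[grip, dx, dy, dz, rx, ry, rz], ...]. A call has 1 to 5 rows; each row is the pose to reach, as a shift and turn from the pose commanded when the call began, along the tool's axes at that moment, turning the shorter way round; what a row does not reach only later rows make up. A row lasts 1/8 s, in which the tool goes at most 62.5 mm and 10.7 degrees, less where a joint would pass 70% of its speed; a pose out of reach is approached as far as the arm can. A call with a number of a shift or a turn outside -1 to 1 is refused whole. A call with a gripper value outside its range is refused whole. The fingers move at their own pace and stop on an object; "newtons" is the grip in N (left out, the last holds). Time passes only in rows, so rows that repeat a pose let the fingers close. It gives the time, the measured TCP pose, the force, the opening and the grip force at its end, in the units of the state.
- manip.observe(): the state, without advancing time (a new reading comes with each control period).
- read_camera(name): name is "scene" or "side" or "wrist"; returns a dict with "img" (384x512x3 uint8, red, green, blue), "mtx" (3x3 intrinsics, pixels), "k1" (the pictures are not rectified: a ray, as slopes to the right and down, at radius r is drawn at 1 + k1 r^2 times it, then the intrinsics apply), "xyz" and "rotation" of the camera in the world. Camera axes: x right, y down, z forward; pixel columns grow to the right and rows downward; lengths in m; the calibration is good to about 2 mm. A picture is of the moment at which its call begins. There is no depth.
- manip.job_done(): hands the job in; it is judged then, once.
Trained networks look in a picture, given as the dict that the camera call returned (one of the last four; its "shot" number tells which), for a name from the list of things; names that differ only in an ending like _2 or _b are one class to them, and where a whole thing is asked for, a point or a joint stands for the part that bears it (a point fixed in the world has none). Each returns a list of dicts, best first, with "confidence" (0 to 1); they miss things now and then, are a little off and sometimes report something else, mostly with a low value. They report only what shows in the picture. A call takes as long as a camera call.
- search_frame(label, picture): "rect" ([left, top, right, bottom] in pixels, round what is visible of it).
The state is a dict: "time_s": time; "joint_positions": joint angles; "joint_velocities": joint speeds; "joint_efforts": joint torques, N m; "tool_pos": TCP position; "ee_rot": TCP orientation; "wrist_force": force on the tool from outside, world axes, zero at the start; "ft_torque": the same for the moment, N m; "gripper_width": finger opening in m; "finger_force": force on a finger pad.
Only numpy, scipy, OpenCV 4.12 (cv2) and the standard library are available. Lean on these libraries where they do the work, as an engineer would, in place of code of your own. Each camera call takes 0.05 s, during which the arm holds its last target. There are 200 camera calls.

TASK

Push the empty steel tray along the stall counter, through the narrow gap between the round chopping block and the white scale, and leave it lying wholly on the green serving mat beyond the gap. Keep it flat on the counter all the way: do not lift or tip it. Leave the mug, the jar and the knife where they are.

Things in the scene. Friction and masses are not known exactly. Their poses are not given: they have to be found in the camera images.
- tray: Loose open-topped steel tray, 80 mm (its x) by 110 mm (its y), 30 mm high, walls and floor 4 mm thick, 0.2 to 0.42 kg. Origin: centre of its underside. It starts on the -y side of the gap, turned up to 0.8 rad. Only its 80 mm width fits through the gap, so there its y axis must lie along the gap's y. It slides on the counter with moderate friction and stops when no longer pushed.
- tray_c0 (a point): Corner of the tray's underside at its -x, -y (40 and 55 mm from its origin).
- tray_c1 (a point): Corner of the tray's underside at its +x, -y.
- tray_c2 (a point): Corner of the tray's underside at its +x, +y.
- tray_c3 (a point): Corner of the tray's underside at its -x, +y.
- gap (a point): Middle of the gap, at counter height. Its y axis is the way through (+y towards the mat, within 0.2 rad of world y); its x points across to the scale. The gap is 88 mm wide: the scale's flat side is at x = +44 mm for y from -80 to +80 mm; the block's round side comes to x = -44 mm at y = 0 and curves away on both sides.
- scale: White bench scale with a steel pan, fixed to the counter, 200 mm (its x) by 160 mm (its y), 51 mm high. Origin: centre of its underside; its -x side bounds the gap, axes as those of the gap.
- block: Round wooden chopping block, fixed to the counter, 180 mm across, 50 mm high. Origin: centre of its underside.
- mat: Green square serving mat, 180 by 180 mm, let into the counter (under 2 mm thick, nothing to catch on). Origin: its centre at counter height, axes along its edges, turned up to 0.2 rad.
- mug: Blue mug, loose, 72 mm across, 70 mm high, handle on its +y side. Origin: centre of its underside. Not to be moved.
- jar: Amber glass jar with a red cap, loose, 60 mm across, 75 mm high. Origin: centre of its underside. Not to be moved.
- knife: Knife with a green handle lying on the counter, 290 mm long along its x, 16 mm high at the handle; handle to -x, blade to +x. Origin: at counter height on the blade, 20 mm past the handle and 130 mm from the handle's end. Not to be moved.

How it is judged:
By the outcome, as a careful person would: the job done as asked, in the order asked, and still so for the second after the job is handed in, with the robot touching nothing.
It also fails if it takes over 69 s, if anything falls off the work surface, if the arm or the gripper's body presses on something with over 40 N, if the wrist force passes 120 N, or if a joint passes its speed limit or range.

## Working session

There is one attempt and no reset: what is moved stays moved. The work goes in short steps, Python scripts to look and compute and a tool call to move; the robot and the scene stay as the last step left them, time stands still between calls to the robot, and variables do not carry over. Pictures are saved under pics/ and viewed, at most 10 in all, crops included, and the job is handed in when it is done.

Besides the shell and the picture viewer there is one more tool, called as name(argument=value, ...), one argument or row to a line, values as JSON. play_rows: Moves the arm, as the interface text tells. Its arguments: {"type":"object","properties":{"increments":{"type":"array"},"newtons":{"type":"number"}},"required":["increments"]}

```bash
mkdir -p pics; cat > h.py <<'E'
import numpy as np, cv2
from workcell import manip, read_camera, search_frame
def shot(n,fn=None):
    p=read_camera(n)
    if fn: cv2.imwrite('pics/'+fn,p['img'][:,:,::-1])
    return p
def ray(p,u,v):
    K=np.array(p['mtx']);xd=np.array([(u-K[0,2])/K[0,0],(v-K[1,2])/K[1,1]])
    x=xd.copy()
    for _ in range(20): x=xd/(1+p['k1']*(x@x))
    return np.array(p['rotation'])@np.array([x[0],x[1],1])
def px2w(p,u,v,z=0.):
    d=ray(p,u,v);o=np.array(p['xyz']);return (o+d*(z-o[2])/d[2])[:2]
def w2px(p,P):
    P=np.atleast_2d(P);c=(P-np.array(p['xyz']))@np.array(p['rotation']);x=c[:,:2]/c[:,2:]
    x=x*(1+p['k1']*(x**2).sum(1,keepdims=True));K=np.array(p['mtx'])
    return np.c_[x[:,0]*K[0,0]+K[0,2],x[:,1]*K[1,1]+K[1,2]]
E
python3 - <<'E'
from h import *
np.set_printoptions(precision=3,suppress=True)
a=shot('scene','s0.png')
for n in ['tray','scale','block','mat','mug','jar','knife']:
    r=search_frame(n,a); print(n,[(np.round(q['rect']),round(q['confidence'],2)) for q in r[:2]])
b=shot('side','d0.png')
print(a['xyz'],a['rotation'],b['xyz'],b['rotation']); print(manip.observe())
cv2.imwrite('pics/v0.png',cv2.resize(np.hstack([a['img'],b['img']])[:,:,::-1],(800,300)))
E
```

```text
tray [(array([167., 217., 202., 265.]), 0.81)]
scale [(array([276., 179., 376., 253.]), 0.73)]
block [(array([216., 148., 276., 198.]), 0.81)]
mat [(array([278., 132., 356., 178.]), 0.85)]
mug [(array([350., 164., 380., 195.]), 0.59)]
jar [(array([267., 250., 296., 295.]), 0.82)]
knife [(array([ 89., 204., 126., 272.]), 0.76)]
[ 1.09  -0.832  0.806] [[ 0.821  0.338 -0.461]
 [ 0.571 -0.509  0.644]
 [-0.017 -0.792 -0.61 ]] [ 0.067 -0.595  0.753] [[ 0.787 -0.429  0.444]
 [-0.617 -0.564  0.549]
 [ 0.015 -0.706 -0.709]]
{'time_s': 0.45, 'joint_positions': array([72.787, 17.185, 87.151, -0.   , 75.671, -3.814]), 'joint_velocities': array([ 0.063,  0.098, -0.015, -0.169, -0.177, -0.025]), 'joint_efforts': array([  0.   , -54.295, -36.173,   0.   ,   0.001,  -0.   ]), 'tool_pos': array([0.127, 0.535, 0.231]), 'ee_rot': array([[-0.973,  0.232, -0.   ],
       [ 0.232,  0.973, -0.   ],
       [ 0.   , -0.   , -1.   ]]), 'wrist_force': array([ 0.192, -0.31 ,  0.227]), 'ft_torque': array([0.038, 0.037, 0.022]), 'finger_force': 0.0, 'gripper_width': 0.08513541831191798}
```

```bash
python3 - <<'E'
import cv2
for f in 'sd':
    i=cv2.imread(f'pics/{f}0.png'); print(cv2.imwrite(f'pics/{f}0b.png',cv2.resize(i,(800,600),interpolation=cv2.INTER_CUBIC)))
E
```

```text
True
True
```

View pics/s0b.png

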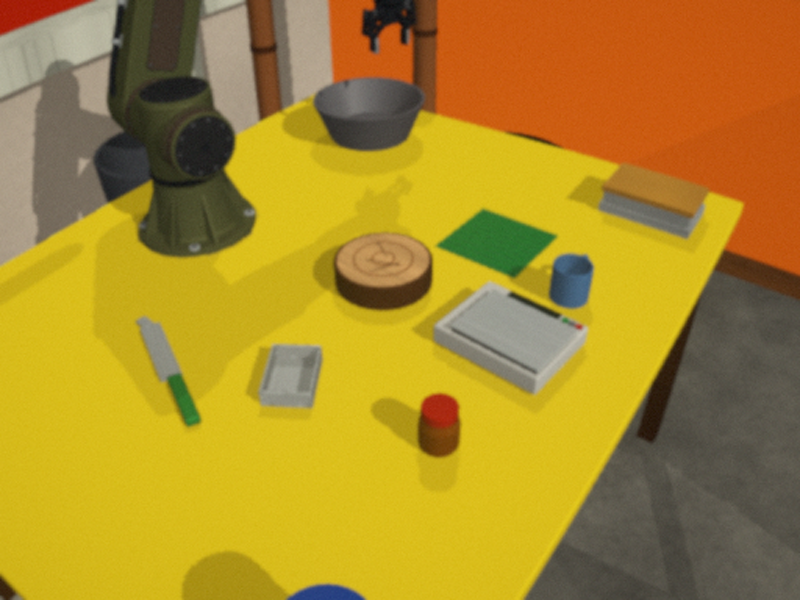

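View pics/d0b.png

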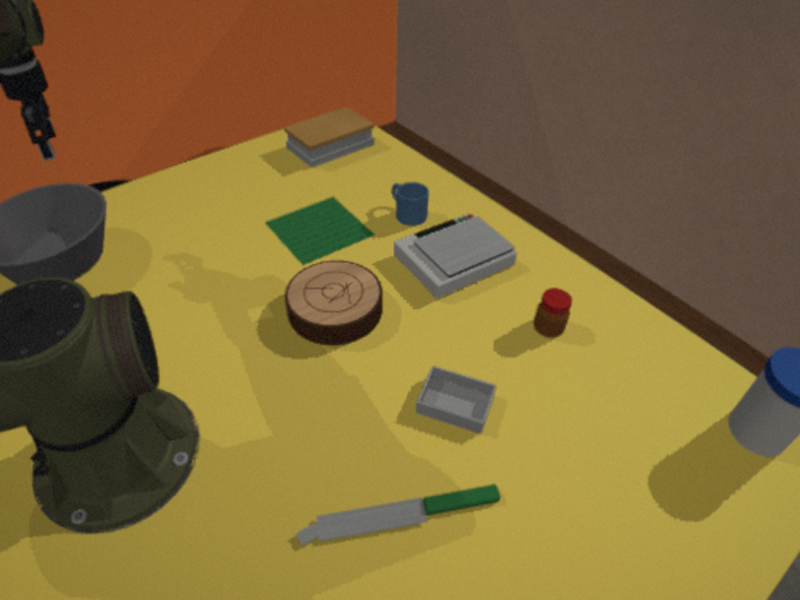

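The scene picture (800x600) shows the tray at about (291,376), the block top at (383,262), the scale at (510,335) and the mat at (497,242). The mug is at (571,280), the jar at (440,425) and the knife at (170,370). The side view shows the same things, so I'll fit models to the silhouettes in both views.

```bash
cat >> h.py <<'E'
from scipy.optimize import minimize
def box(x,y,t,sx,sy,h,h0=0):
    c,s=np.cos(t),np.sin(t);q=np.array([[-sx,-sy],[sx,-sy],[sx,sy],[-sx,sy]])/2@np.array([[c,s],[-s,c]])+[x,y]
    return np.r_[np.c_[q,np.full(4,h0)],np.c_[q,np.full(4,h)]]
def cyl(x,y,r,h):
    a=np.linspace(0,2*np.pi,40);return np.r_[np.c_[x+r*np.cos(a),y+r*np.sin(a),0*a],np.c_[x+r*np.cos(a),y+r*np.sin(a),0*a+h]]
S=4
def hullmask(p,P):
    m=np.zeros((384*2,512*2),np.uint8);h=cv2.convexHull((w2px(p,P)*2+0.5).astype(np.float32))
    cv2.fillConvexPoly(m,np.round(h*16).astype(np.int32),1,cv2.LINE_8,4);return m
def mask(p,rect,kind):
    hsv=cv2.cvtColor(cv2.GaussianBlur(p['img'],(3,3),0),cv2.COLOR_RGB2HSV).astype(int);H,Sa,V=hsv[...,0],hsv[...,1],hsv[...,2]
    m={'gray':Sa<95,'green':(H>45)&(H<85)&(Sa>80),'blue':(H>95)&(H<130)&(Sa>80),'wood':((Sa<165)|(H<19))&(V>0),'red':((H<16)|(H>170))}[kind]
    w=np.zeros_like(m);l,t,r,b=[int(v) for v in rect];w[max(t,0):b,max(l,0):r]=1
    m=(m&w).astype(np.uint8);n,lab,st,_=cv2.connectedComponentsWithStats(m)
    k=1+np.argmax(st[1:,4]);m=(lab==k).astype(np.uint8)
    c=np.vstack(cv2.findContours(m,cv2.RETR_EXTERNAL,cv2.CHAIN_APPROX_NONE)[0]);o=np.zeros_like(m);cv2.fillConvexPoly(o,cv2.convexHull(c),1)
    return cv2.resize(o,(1024,768),interpolation=cv2.INTER_NEAREST)
def fit(ps,ms,f,x0,step):
    def cost(x):
        return sum(1-(lambda a:(a&m).sum()/max(1,(a|m).sum()))(hullmask(p,f(x))) for p,m in zip(ps,ms))
    best=None
    for k in range(3):
        sx=np.vstack([x0]+[np.array(x0)+np.eye(len(x0))[i]*step[i]*(-1)**k for i in range(len(x0))])
        r=minimize(cost,x0,method='Nelder-Mead',options=dict(initial_simplex=sx,xatol=1e-4,fatol=1e-4,maxiter=200));x0=r.x
        step=np.array(step)/2
    return r.x,r.fun/len(ps)
E
cat > m0.py <<'E'
from h import *
np.set_printoptions(precision=4,suppress=True)
a=shot('scene');b=shot('side')
things={'tray':('gray',lambda x:box(*x,.08,.11,.03),[ -.03,.06,.4]),'scale':('gray',lambda x:box(*x,.2,.16,.045),[.03,.03,.3]),
'mat':('green',lambda x:box(*x,.18,.18,.001),[.03,.03,.2]),'block':('wood',lambda x:cyl(*x,.09,.05),[.03,.03]),
'mug':('blue',lambda x:cyl(*x,.036,.07),[.02,.02]),'jar':('red',lambda x:cyl(*x,.03,.075),[.02,.02])}
vis=[a['img'].copy(),b['img'].copy()]
for n,(k,f,st) in things.items():
    ps=[];ms=[];x0=[]
    for p in (a,b):
        r=search_frame(n,p)
        if not r or r[0]['confidence']<.3: print('miss',n);continue
        R=r[0]['rect'];ps.append(p);ms.append(mask(p,[R[0]-5,R[1]-5,R[2]+6,R[3]+6],k));x0.append(px2w(p,(R[0]+R[2])/2,(R[1]+R[3])/2,.02))
    x0=list(np.mean(x0,0))
    best=min((fit(ps,ms,f,x0+([t] if len(st)==3 else []),st) for t in ([0] if n!='tray' else [-.6,0,.6])),key=lambda z:z[1])
    print(n,best)
    for p,im,m in zip((a,b),vis,ms):
        for q in (f(best[0])[:len(f(best[0]))//2],f(best[0])[len(f(best[0]))//2:]):
            cv2.polylines(im,[np.round(w2px(p,q)*16).astype(np.int32)],True,(255,0,255),1,cv2.LINE_AA,4)
o=np.hstack([cv2.resize(vis[0][110:310,80:400],None,fx=1.25,fy=1.5),cv2.resize(vis[1][110:310,140:396],(400,300))])
cv2.imwrite('pics/fit0.png',o[:,:,::-1])
E
python3 m0.py
```

```text
tray (array([ 0.479 , -0.2462,  0.5471]), np.float64(0.050849322116536644))
scale (array([ 0.7228,  0.0257, -0.0852]), np.float64(0.09251676302398038))
mat (array([ 0.5569,  0.2873, -0.0701]), np.float64(0.09104064414655805))
block (array([0.4383, 0.0579]), np.float64(0.27621353254895575))
mug (array([0.7516, 0.205 ]), np.float64(0.22595286044603563))
jar (array([ 0.7387, -0.2207]), np.float64(0.31887420850000286))
```

View pics/fit0.png

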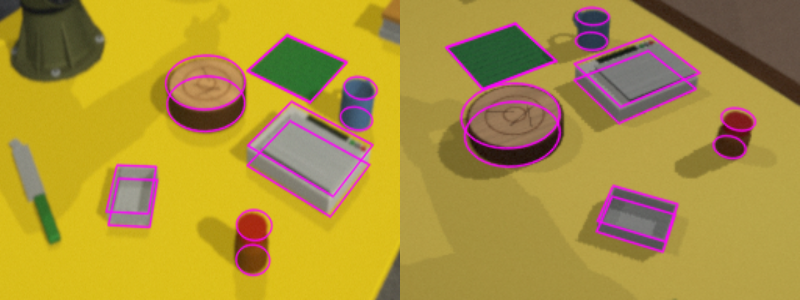

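The fits match the tray, scale and mat well. The tray is at about (0.479, -0.246), yaw 31°, and the scale yaw is about -5°. I'll move over the gap and refine the fit with the wrist camera.

```bash
cat >> h.py <<'E'
def go(x,y,z,yawdeg,s=None):
    """increments (units of the moves) from the present pose to tcp x,y,z with tool y at yawdeg"""
    s=s or manip.observe();R=np.array(s['ee_rot']);p=np.array(s['tool_pos'])
    t=np.deg2rad(yawdeg);yv=np.array([np.cos(t),np.sin(t),0]);zv=np.array([0,0,-1.]);T=np.c_[np.cross(yv,zv),yv,zv]
    d=R.T@(np.array([x,y,z])-p)/.2;r=cv2.Rodrigues(R.T@T)[0].ravel()/np.pi
    print('go',np.round(d,3),np.round(r,4))
E
python3 - <<'E'
from h import *
go(.50,.0,.38,-5)
E
```

```text
go [-2.432 -2.171 -0.744] [-0.     -0.      0.4534]
```

play_rows(
  increments=[
    [50,-0.2,-0.18,-0.06,0,0,0.04],
    [50,-0.4,-0.36,-0.12,0,0,0.08],
    [50,-0.6,-0.54,-0.18,0,0,0.12],
    [50,-0.8,-0.72,-0.25,0,0,0.16],
    [50,-1,-0.9,-0.3,0,0,0.2],
  ],
)

```text
time_s: 1.78
tool_pos: [0.281, 0.3121, 0.2921]
ee_rot: [[-0.648, 0.762, 0.001], [0.762, 0.648, 0.001], [-0.0, 0.001, -1.0]]
wrist_force: [0.4, 0.2, -0.6]
gripper_width: 0.0424
finger_force: 0.0
```

```bash
python3 - <<'E'
from h import *
go(.50,.0,.38,-5)
E
```

```text
go [-1.898 -0.177 -0.44 ] [ 3.000e-04 -1.000e-04  2.521e-01]
```

play_rows(
  increments=[
    [50,-0.25,-0.03,-0.1,0,0,0.05],
    [50,-0.5,-0.05,-0.2,0,0,0.1],
    [50,-0.75,-0.08,-0.3,0,0,0.15],
    [50,-1,-0.1,-0.4,0,0,0.2],
    [50,-1,-0.1,-0.44,0,0,0.25],
  ],
)

```text
time_s: 2.4
tool_pos: [0.3966, 0.1465, 0.3801]
ee_rot: [[0.086, 0.996, 0.001], [0.996, -0.086, -0.0], [0.0, 0.001, -1.0]]
wrist_force: [0.1, 0.1, -0.3]
gripper_width: 0.0427
finger_force: 0.0
```

```bash
python3 - <<'E'
from h import *
go(.50,.0,.38,-5)
E
```

```text
go [-0.685  0.578  0.001] [ 0.0003 -0.      0.0004]
```

play_rows(
  increments=[
    [50,-0.25,0.2,0,0,0,0],
    [50,-0.45,0.4,0,0,0,0],
    [50,-0.6,0.55,0,0,0,0],
    [50,-0.68,0.58,0,0,0,0],
    [50,-0.68,0.58,0,0,0,0],
  ],
)

```text
time_s: 3.02
tool_pos: [0.5003, 0.0038, 0.3792]
ee_rot: [[0.078, 0.997, -0.0], [0.997, -0.078, 0.0], [0.0, -0.0, -1.0]]
wrist_force: [-0.7, -0.8, -0.3]
gripper_width: 0.0425
finger_force: 0.0
```

```bash
python3 - <<'E'
from h import *
p=shot('wrist','w1.png');print(p['xyz'],p['rotation'],p['mtx'],p['k1'])
E
```

```text
[0.50623784 0.07931044 0.52243378] [[ 9.96976954e-01 -7.40545671e-02 -2.35132904e-02]
 [-7.76967489e-02 -9.51816049e-01 -2.96663824e-01]
 [-4.11016107e-04  2.97593901e-01 -9.54692464e-01]] [[342.76867717   0.         253.24690151]
 [  0.         342.76867717 193.57412503]
 [  0.           0.           1.        ]] -0.03394571952234708
```

View pics/w1.png

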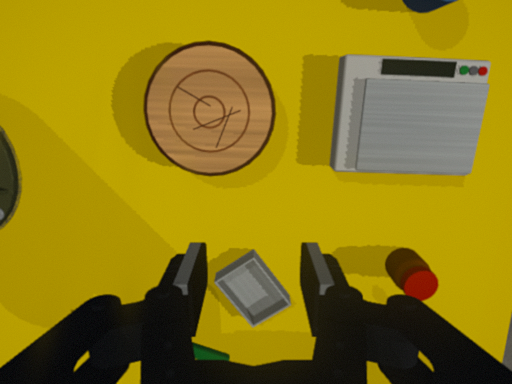

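The wrist picture clearly shows the tray rim corners at (254,250), (291,298), (254,326) and (215,281). The block top is centred at (209,108), and the scale's left side runs from (344,56) to (333,172).

```bash
python3 - <<'E'
from h import *
np.set_printoptions(precision=4,suppress=True)
p=shot('wrist')
def vis(im,P):
    for q in (P[:len(P)//2],P[len(P)//2:]): cv2.polylines(im,[np.round(w2px(p,q)*16).astype(np.int32)],True,(255,0,255),1,cv2.LINE_AA,4)
im=p['img'].copy()
m=mask(p,[210,245,298,332],'gray');f=lambda x:box(*x,.08,.11,.03)
x,c=fit([p],[m],f,[.479,-.246,.55],[.02,.02,.2]);print('tray',x,c);vis(im,f(x));go(x[0],x[1],.15,np.rad2deg(x[2]))
m=mask(p,[325,48,496,180],'gray');f=lambda x:box(*x,.2,.16,.045)
x,c=fit([p],[m],f,[.7228,.0257,-.085],[.02,.02,.1]);print('scale',x,c);vis(im,f(x))
c_,s_=np.cos(x[2]),np.sin(x[2]);print('gap',x[0]-.144*c_,x[1]-.144*s_,'block by scale',x[0]-.278*c_,x[1]-.278*s_)
# block top by circle
hsv=cv2.cvtColor(p['img'],cv2.COLOR_RGB2HSV);mm=((hsv[...,0]<19)).astype(np.uint8);mm[:,:135]=0;mm[:,285:]=0;mm[190:]=0;mm[:35]=0
cs=max(cv2.findContours(mm,cv2.RETR_EXTERNAL,cv2.CHAIN_APPROX_NONE)[0],key=cv2.contourArea)
W=np.array([px2w(p,*q[0],.05) for q in cv2.convexHull(cs)]);(bx,by),r=cv2.minEnclosingCircle(W.astype(np.float32));print('block',bx,by,r)
vis(im,cyl(bx,by,.09,.05))
cv2.imwrite('pics/w1f.png',im[:,:,::-1])
E
```

```text
tray [ 0.4793 -0.2479  0.5267] 0.03804706399824065
go [-1.269 -0.007  1.148] [ 0.0001 -0.     -0.192 ]
scale [ 0.7216  0.0218 -0.1024] 0.0404206329149468
gap 0.5783475489170624 0.03654310039422931 block by scale 0.4450500418526603 0.050246188017668364
block 0.44407978653907776 0.052311237901449203 0.08814343810081482
```

View pics/w1f.png

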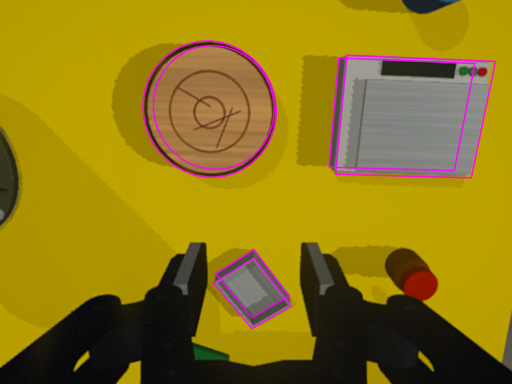

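play_rows(
  increments=[
    [45,-0.2,-0.02,0.2,0,0,-0.04],
    [45,-0.4,-0.03,0.4,0,0,-0.08],
    [45,-0.6,-0.05,0.6,0,0,-0.12],
    [45,-0.8,-0.06,0.8,0,0,-0.16],
    [45,-1,-0.08,0.9,0,0,-0.192],
  ],
)

```text
time_s: 3.75
tool_pos: [0.4685, -0.1936, 0.1979]
ee_rot: [[-0.507, 0.862, -0.001], [0.862, 0.507, 0.001], [0.001, -0.001, -1.0]]
wrist_force: [0.4, -0.4, 1.0]
gripper_width: 0.0384
finger_force: 0.0
```

```bash
python3 - <<'E'
from h import *
p=shot('wrist','w2.png')
m=cv2.imread('pics/w2.png')
np.set_printoptions(precision=4,suppress=True)
m=mask(p,[120,120,420,384],'gray')
go(.4665,-.2255,.10,30.4);go(.4665,-.2255,.012,30.4)
E
```

```text
go [-0.123 -0.075  0.48 ] [-0.0008 -0.0007  0.0015]
go [-0.124 -0.074  0.92 ] [-0.0008 -0.0007  0.0015]
```

View pics/w2.png

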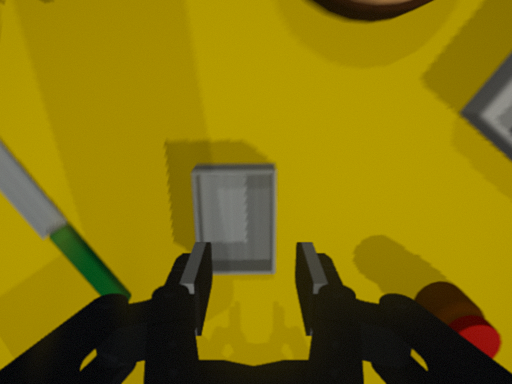

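The wrist picture shows the tray squared up at (192–277, 163–273). The fingers are about 15 mm to its right, which agrees with the planned shift.

```bash
python3 - <<'E'
from h import *
np.set_printoptions(precision=4,suppress=True)
p=shot('wrist')
hsv=cv2.cvtColor(p['img'],cv2.COLOR_RGB2HSV)
m=mask(p,[185,157,284,278],'gray')
m[2*236:,:2*214]=0
f=lambda x:box(*x,.08,.11,.03)
x,c=fit([p],[m],f,[.479,-.247,.53],[.02,.02,.1]);print(x,c)
t=x[2];P=x[:2]+.022*np.array([-np.sin(t),np.cos(t)]);print(P,np.rad2deg(t));go(*P,.10,np.rad2deg(t));go(*P,.012,np.rad2deg(t))
E
```

```text
[ 0.48   -0.2475  0.5394] 0.10342446484744638
[ 0.4687 -0.2286] 30.90618672158828
go [-0.148 -0.08   0.487] [-0.0006 -0.0007 -0.0037]
go [-0.149 -0.079  0.927] [-0.0006 -0.0007 -0.0037]
```

play_rows(
  increments=[
    [45,-0.14,-0.077,0.25,0,0,-0.001],
    [45,-0.14,-0.077,0.5,0,0,-0.001],
    [45,-0.14,-0.077,0.68,0,0,-0.001],
    [45,-0.14,-0.077,0.7,0,0,-0.001],
    [45,-0.14,-0.077,0.7,0,0,-0.001],
  ],
)

```text
time_s: 4.47
tool_pos: [0.4709, -0.2255, 0.0609]
ee_rot: [[-0.506, 0.863, 0.002], [0.863, 0.506, -0.001], [-0.002, 0.001, -1.0]]
wrist_force: [-0.3, -0.1, 0.9]
gripper_width: 0.0385
finger_force: 0.0
```

```bash
python3 - <<'E'
from h import *
b=shot('wrist');a=shot('scene')
s=manip.observe();print(s['tool_pos'],s['ee_rot'])
t=w2px(a,[.47,-.23,.04])[0].astype(int);print(t)
cr=a['img'][t[1]-50:t[1]+50,t[0]-65:t[0]+65]
o=np.hstack([cv2.resize(b['img'],(400,300)),cv2.resize(cr,(400,300),interpolation=cv2.INTER_CUBIC)]);cv2.imwrite('pics/c3.png',o[:,:,::-1])
go(.4687,-.2286,.012,30.7)
E
```

```text
[ 0.47096437 -0.22592151  0.06124278] [[-0.50560517  0.86276103  0.00261216]
 [ 0.862761    0.50560971 -0.00150669]
 [-0.00262064  0.00149188 -0.99999545]]
[186 227]
go [-0.005 -0.017  0.246] [ 0.0005  0.0008 -0.0018]
```

View pics/c3.png

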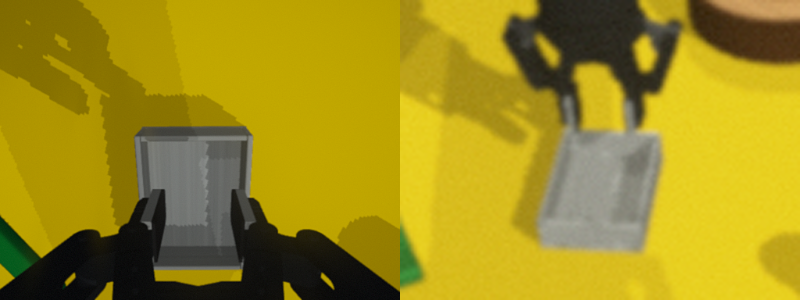

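The fingers are above the inside of the tray, about 3 mm right of its middle. I'll correct that and go down.

play_rows(
  increments=[
    [45,-0.005,-0.016,0.05,0,0,-0.002],
    [45,-0.005,-0.016,0.12,0,0,-0.002],
    [45,-0.005,-0.016,0.18,0,0,-0.002],
    [45,-0.005,-0.016,0.24,0,0,-0.002],
    [45,-0.005,-0.016,0.24,0,0,-0.002],
  ],
)

```text
time_s: 5.2
tool_pos: [0.4672, -0.2281, 0.0101]
ee_rot: [[-0.511, 0.86, -0.002], [0.86, 0.511, 0.001], [0.002, -0.001, -1.0]]
wrist_force: [-0.2, -0.4, -0.4]
gripper_width: 0.0382
finger_force: 0.0
```

```bash
cat >> h.py <<'E'
def path(c0,y0,c1,y1,o0,o1,n,z=.011):
    """rows for moving the tray centre c0->c1, yaw deg y0->y1, tool offset o0->o1 along tray y"""
    s=manip.observe()
    for t in np.arange(1,n+1)/n:
        c=np.array(c0)+t*(np.array(c1)-c0);y=y0+t*(y1-y0);o=o0+t*(o1-o0);r=np.deg2rad(y)
        go(c[0]-o*np.sin(r),c[1]+o*np.cos(r),z,y,s)
E
python3 - <<'E'
from h import *
c0=np.array([.479,-.247]);c1=np.array([.563,-.112])
f=lambda t:c0+t*(c1-c0)
path(f(0),30.7,f(.25),30.7-36.4*.3,.022,.040,5)
E
```

```text
go [ 0.035  0.043 -0.004] [-0.0003 -0.0006  0.0122]
go [ 0.071  0.084 -0.004] [-0.0003 -0.0006  0.0243]
go [ 0.106  0.127 -0.004] [-0.0004 -0.0005  0.0364]
go [ 0.142  0.171 -0.004] [-0.0004 -0.0005  0.0486]
go [ 0.176  0.217 -0.004] [-0.0004 -0.0005  0.0607]
```

play_rows(
  increments=[
    [47,0.035,0.043,-0.004,0,0,0.012],
    [47,0.07,0.084,-0.004,0,0,0.024],
    [47,0.105,0.127,-0.004,0,0,0.036],
    [47,0.14,0.17,-0.004,0,0,0.048],
    [47,0.175,0.217,-0.004,0,0,0.06],
  ],
)

```text
time_s: 5.82
tool_pos: [0.4874, -0.176, 0.0124]
ee_rot: [[-0.339, 0.941, 0.0], [0.941, 0.339, -0.0], [-0.001, 0.0, -1.0]]
wrist_force: [-0.4, -0.7, -0.1]
gripper_width: 0.0402
finger_force: 0.8
```

```bash
python3 - <<'E'
from h import *
c0=np.array([.479,-.247]);c1=np.array([.563,-.112])
f=lambda t:c0+t*(c1-c0)
path(f(.25),30.7-36.4*.3,f(.6),30.7-36.4*.65,.040,.040,5)
E
```

```text
go [0.038 0.049 0.007] [0.0001 0.0002 0.0144]
go [0.072 0.101 0.007] [0.0001 0.0002 0.0286]
go [0.105 0.154 0.007] [0.0001 0.0002 0.0427]
go [0.138 0.206 0.007] [0.0001 0.0002 0.0569]
go [0.171 0.259 0.007] [0.0001 0.0002 0.071 ]
```

play_rows(
  increments=[
    [47,0.038,0.05,0.006,0,0,0.014],
    [47,0.072,0.1,0.006,0,0,0.028],
    [47,0.105,0.154,0.006,0,0,0.042],
    [47,0.138,0.206,0.006,0,0,0.056],
    [47,0.171,0.26,0.006,0,0,0.071],
  ],
)

```text
time_s: 6.45
tool_pos: [0.5247, -0.1261, 0.0111]
ee_rot: [[-0.122, 0.992, 0.0], [0.992, 0.122, -0.0], [-0.0, 0.0, -1.0]]
wrist_force: [-1.2, -1.5, -1.0]
gripper_width: 0.04
finger_force: 0.8
```

```bash
python3 - <<'E'
from h import *
c0=np.array([.479,-.247]);c1=np.array([.563,-.112])
f=lambda t:c0+t*(c1-c0)
path(f(.6),30.7-36.4*.65,f(1),-5.7,.040,.040,5)
p=shot('wrist','w4.png')
E
```

```text
go [0.048 0.048 0.001] [0.     0.0001 0.0141]
go [0.097 0.096 0.001] [0.     0.0001 0.0283]
go [0.146 0.145 0.001] [0.     0.0001 0.0424]
go [0.194 0.194 0.001] [0.     0.0001 0.0566]
go [0.242 0.243 0.001] [0.     0.0001 0.0707]
```

View pics/w4.png

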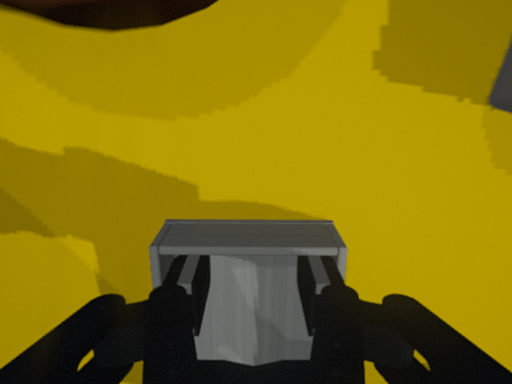

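The tray is square to the gripper, with the fingers just behind its front wall (rows 220–255). I'll carry on to the gap entrance.

play_rows(
  increments=[
    [47,0.048,0.048,0,0,0,0.014],
    [47,0.097,0.096,0,0,0,0.028],
    [47,0.146,0.145,0,0,0,0.042],
    [47,0.194,0.194,0,0,0,0.056],
    [47,0.242,0.243,0,0,0,0.071],
  ],
)

```text
time_s: 7.12
tool_pos: [0.5668, -0.0723, 0.0112]
ee_rot: [[0.099, 0.995, 0.0], [0.995, -0.099, -0.0], [-0.0, 0.0, -1.0]]
wrist_force: [-1.4, -1.7, 0.5]
gripper_width: 0.0399
finger_force: 1.0
```

```bash
python3 - <<'E'
from h import *
np.set_printoptions(precision=4,suppress=True)
s=manip.observe();print(s['tool_pos'],s['wrist_force'])
p=shot('wrist','w5.png')
b=shot('side');a=shot('scene')
cv2.imwrite('pics/w5b.png',p['img'][:,:,::-1])
f=lambda x:box(*x,.08,.11,.03)
im=p['img'].copy()
for q,n in ((box(.7216,.0218,-.100,.2,.16,.045),0),(cyl(.4447,.0512,.09,.05),0),(box(.563,-.112,-.1,.08,.11,.03),0)):
    h=len(q)//2
    for k in (q[:h],q[h:]): cv2.polylines(im,[np.clip(np.round(w2px(p,k)*16),-20000,20000).astype(np.int32)],True,(255,0,255),1,cv2.LINE_AA,4)
cv2.imwrite('pics/w5f.png',im[:,:,::-1])
E
```

```text
[ 0.5668 -0.0723  0.0112] [-1.4067 -1.6931  0.5063]
```

View pics/w5f.png

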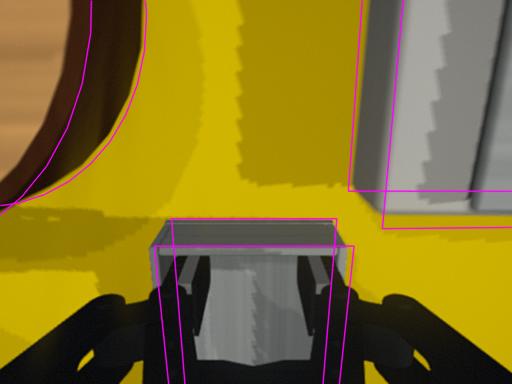

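Against the overlay, the tray sits about 2 mm left of the planned line, and the scale edge about 1 mm right of the model. I'll measure the edges numerically.

```bash
cat >> h.py <<'E'
G=np.array([.578,.037]);gx=np.array([.995,-.0998]);gy=np.array([.0998,.995])
def loc(P): P=np.atleast_2d(P)-G;return np.c_[P@gx,P@gy]
def edges(p):
    hsv=cv2.cvtColor(p['img'],cv2.COLOR_RGB2HSV).astype(int);y=(hsv[...,1]>180)&(hsv[...,0]>20)&(hsv[...,0]<35)&(hsv[...,2]>60)
    y=cv2.medianBlur(y.astype(np.uint8),5)
    return y
E
python3 - <<'E'
from h import *
np.set_printoptions(precision=4,suppress=True)
p=shot('wrist');y=edges(p)
S=[];B=[]
for r in range(4,180,8):
    z=np.where(y[r,180:]==0)[0];
    if len(z): S.append(loc(px2w(p,180+z[0],r))[0])
    z=np.where(y[r,:220]==0)[0]
    if len(z): B.append(loc(px2w(p,z[-1],r))[0])
S=np.array(S);B=np.array(B);print('scale',S[::3],np.polyfit(S[:,1],S[:,0],1));
from scipy.optimize import least_squares
q=least_squares(lambda c:np.hypot(*(B-c).T)-.09,[-.134,0]).x;print('block c',q,np.abs(np.hypot(*(B-q).T)-.09).max())
for r in (222,226,230,235,240,250,256):
    z=np.where(y[r,100:]==0)[0];z2=np.where(y[r,256:]==1)[0];print(r,100+z[0],256+z2[0],loc(px2w(p,100+z[0],r,.0 if r<230 else .03)),loc(px2w(p,256+z2[0],r,0. if r<230 else .03)))
E
```

```text
scale [[ 0.046  -0.0011]
 [ 0.046  -0.0101]
 [ 0.046  -0.0195]
 [ 0.0456 -0.0291]
 [ 0.0456 -0.0391]
 [ 0.0456 -0.0495]
 [ 0.0452 -0.0603]
 [ 0.0453 -0.0715]] [0.0083 0.046 ]
block c [-0.1363  0.004 ] 0.0016100105587316532
222 165 337 [[-0.0432 -0.0967]] [[ 0.0402 -0.0964]]
226 163 339 [[-0.0444 -0.0988]] [[ 0.0414 -0.0985]]
230 160 341 [[-0.0372 -0.0879]] [[ 0.0341 -0.0877]]
235 157 345 [[-0.0386 -0.0901]] [[ 0.0359 -0.0898]]
240 154 348 [[-0.0399 -0.0922]] [[ 0.0373 -0.092 ]]
250 151 351 [[-0.0415 -0.0966]] [[ 0.0389 -0.0964]]
256 152 350 [[-0.0414 -0.0993]] [[ 0.0387 -0.0991]]
```

play_rows(
  increments=[
    [47,0.05,0.008,0,0,0,0],
    [47,0.13,0.009,0,0,0,0],
    [47,0.22,0.009,0,0,0,0],
    [47,0.31,0.01,0,0,0,0],
    [47,0.4,0.01,0,0,0,0],
  ],
)

```text
time_s: 7.95
tool_pos: [0.5766, 0.0087, 0.0109]
ee_rot: [[0.098, 0.995, 0.0], [0.995, -0.098, -0.0], [-0.0, 0.0, -1.0]]
wrist_force: [-0.3, -2.1, 1.1]
gripper_width: 0.0401
finger_force: 1.1
```

```bash
python3 - <<'E'
from h import *
np.set_printoptions(precision=4,suppress=True)
p=shot('wrist');y=edges(p);s=manip.observe();print(loc(s['tool_pos'][:2]),s['wrist_force'])
for r in range(150,262,8):
    z=np.where(y[r,:256]==1)[0];z2=np.where(y[r,256:]==1)[0];
    w=np.where(y[r,256+z2[0]:]==0)[0] if len(z2) else []
    print(r,z[-1] if len(z) else None,256+z2[0] if len(z2) else None,256+z2[0]+w[0] if len(w) else None)
E
```

```text
[[ 0.0014 -0.0265]] [0.3606 2.8065 0.8049]
150 255 256 351
158 255 256 351
166 255 256 350
174 255 256 349
182 255 256 348
190 255 256 348
198 255 256 347
206 255 256 346
214 255 256 345
222 166 336 345
230 162 340 344
238 157 None None
246 152 None None
254 151 None None
```

The right clearance is about 4 mm, so the tray is centred in the gap. Carrying on.

play_rows(
  increments=[
    [47,0.08,0,0,0,0,0],
    [47,0.17,0,0,0,0,0],
    [47,0.26,0,0,0,0,0],
    [47,0.35,0,0,0,0,0],
    [47,0.44,0,0,0,0,0],
  ],
)

```text
time_s: 8.62
tool_pos: [0.5853, 0.0961, 0.0109]
ee_rot: [[0.098, 0.995, -0.0], [0.995, -0.098, -0.0], [-0.0, -0.0, -1.0]]
wrist_force: [-0.3, -2.0, 0.0]
gripper_width: 0.0401
finger_force: 1.0
```

play_rows(
  increments=[
    [47,0.09,0,0,0,0,0],
    [47,0.18,0,0,0,0,0],
    [47,0.27,0,0,0,0,0],
    [47,0.36,0,0,0,0,0],
    [47,0.45,0,0,0,0,0],
  ],
)

```text
time_s: 9.25
tool_pos: [0.5941, 0.1855, 0.0109]
ee_rot: [[0.099, 0.995, -0.0], [0.995, -0.099, -0.0], [-0.0, -0.0, -1.0]]
wrist_force: [-0.3, -2.6, 0.3]
gripper_width: 0.0404
finger_force: 1.0
```

```bash
python3 - <<'E'
from h import *
np.set_printoptions(precision=4,suppress=True)
s=manip.observe();print(loc(s['tool_pos'][:2]),s['wrist_force'])
p=shot('wrist');y=edges(p)
for r in (150,222,230,238,246,254):
    z=np.where(y[r,:256]==1)[0];z2=np.where(y[r,256:]==1)[0];print(r,z[-1] if len(z) else None,256+z2[0] if len(z2) else None)
hsv=cv2.cvtColor(p['img'],cv2.COLOR_RGB2HSV);g=((hsv[...,0]>45)&(hsv[...,0]<85)&(hsv[...,1]>100)).astype(np.uint8);g=cv2.medianBlur(g,7)
cs=cv2.findContours(g,cv2.RETR_EXTERNAL,cv2.CHAIN_APPROX_NONE)[0]
if cs:
    c=max(cs,key=cv2.contourArea);ap=cv2.approxPolyDP(c,8,True)[:,0];print(ap);print(np.array([px2w(p,*q) for q in ap]))
a=shot('scene');b=shot('side')
for q in (a,b):
    r=search_frame('mat',q);print(r[:1])
P=box(.5569,.2873,-.0701,.18,.18,0)[:4];print(P,w2px(a,P))
E
```

```text
[[0.0012 0.1494]] [-0.2878 -2.6237  0.2886]
150 None 354
222 None 352
230 None 340
238 156 345
246 151 350
254 151 350
[[  0   0]
 [  0 239]
 [159 232]
 [169 220]
 [349 222]
 [357   0]]
[[0.5013 0.3063]
 [0.468  0.2018]
 [0.549  0.198 ]
 [0.5549 0.2037]
 [0.6416 0.1941]
 [0.6468 0.2907]]
[{'rect': [279.4, 141.8, 355.6, 178.3], 'confidence': 0.92}]
[{'rect': [171.4, 126.4, 229.5, 170.6], 'confidence': 0.85}]
[[0.4608 0.2038 0.    ]
 [0.6404 0.1912 0.    ]
 [0.653  0.3708 0.    ]
 [0.4734 0.3834 0.    ]] [[277.5042 156.8529]
 [327.6375 177.9043]
 [357.0532 151.2513]
 [309.2495 133.1547]]
```

```bash
python3 - <<'E'
from h import *
s=manip.observe()
for P in ((.5945,.212,-5.5),(.585,.245,-5),(.575,.275,-4.5),(.565,.305,-4),(.5585,.327,-4)): go(P[0],P[1],.011,P[2],s)
E
```

```text
go [ 0.138 -0.011 -0.001] [-0.0001 -0.     -0.0009]
go [ 0.298 -0.075 -0.001] [-0.0001 -0.     -0.0036]
go [ 0.442 -0.139 -0.001] [-0.0001 -0.     -0.0064]
go [ 0.587 -0.204 -0.001] [-0.0001 -0.     -0.0092]
go [ 0.693 -0.247 -0.001] [-0.0001 -0.     -0.0092]
```

play_rows(
  increments=[
    [47,0.08,0,0,0,0,0],
    [47,0.15,-0.01,0,0,0,-0.001],
    [47,0.22,-0.04,0,0,0,-0.002],
    [47,0.29,-0.075,0,0,0,-0.004],
    [47,0.36,-0.105,0,0,0,-0.005],
  ],
)

```text
time_s: 10.12
tool_pos: [0.5797, 0.2592, 0.011]
ee_rot: [[0.082, 0.997, 0.0], [0.997, -0.082, -0.0], [-0.0, 0.0, -1.0]]
wrist_force: [0.2, -2.2, 1.4]
gripper_width: 0.0401
finger_force: 1.1
```

play_rows(
  increments=[
    [47,0.08,-0.035,0,0,0,-0.002],
    [47,0.16,-0.07,0,0,0,-0.004],
    [47,0.23,-0.105,0,0,0,-0.004],
    [47,0.28,-0.13,0,0,0,-0.004],
    [47,0.33,-0.14,0,0,0,-0.004],
  ],
)

```text
time_s: 10.75
tool_pos: [0.5575, 0.3267, 0.0109]
ee_rot: [[0.07, 0.998, -0.0], [0.998, -0.07, -0.0], [-0.0, -0.0, -1.0]]
wrist_force: [0.7, -3.7, 0.2]
gripper_width: 0.0402
finger_force: 1.4
```

```bash
cat > m1.py <<'E'
from h import *
np.set_printoptions(precision=4,suppress=True)
a=shot('scene');b=shot('side');f=lambda x:box(*x,.08,.11,.03)
P=[];M=[]
for p in (a,b):
    c=w2px(p,[.557,.287,.015])[0];m=mask(p,[c[0]-26,c[1]-26,c[0]+26,c[1]+26],'gray');print(m.sum());P.append(p);M.append(m)
x,c=fit(P,M,f,[.557,.287,-.07],[.02,.02,.1]);print('tray',x,c)
R=lambda t:np.array([[np.cos(t),-np.sin(t)],[np.sin(t),np.cos(t)]])
print('corners in mat',(f(x)[:4,:2]-[.5569,.2873])@R(-.07))
print(manip.observe()['tool_pos'])
E
python3 m1.py
```

```text
3692
5304
tray [ 0.5533  0.2888 -0.0722] 0.2746132087605599
corners in mat [[-0.0438 -0.0537]
 [ 0.0362 -0.0538]
 [ 0.0364  0.0562]
 [-0.0436  0.0563]]
[0.5575 0.3272 0.0108]
```

play_rows(
  increments=[
    [43,0,0.003,0,0,0,0],
    [43,-0.05,0.003,0,0,0,0],
    [43,-0.09,0.003,0,0,0,0],
    [43,-0.1,0.003,0,0,0,0],
    [43,-0.1,0.003,0,0,0,0],
  ],
)

```text
time_s: 11.48
tool_pos: [0.5571, 0.3059, 0.011]
ee_rot: [[0.071, 0.997, 0.0], [0.997, -0.071, 0.0], [0.0, 0.0, -1.0]]
wrist_force: [0.8, 0.3, -0.0]
gripper_width: 0.0367
finger_force: 0.0
```

play_rows(
  increments=[
    [43,0,0,-0.04,0,0,0],
    [43,0,0,-0.12,0,0,0],
    [43,0,0,-0.3,0,0,0],
    [43,0,0,-0.6,0,0,0],
    [43,0,0,-0.9,0,0,0],
  ],
)

```text
time_s: 12.1
tool_pos: [0.5567, 0.3062, 0.1941]
ee_rot: [[0.07, 0.998, 0.001], [0.998, -0.07, 0.0], [0.0, 0.001, -1.0]]
wrist_force: [0.8, 0.7, 0.2]
gripper_width: 0.0368
finger_force: 0.0
```

play_rows(
  increments=[
    [43,-0.1,0,-0.2,0,0,0],
    [43,-0.3,0,-0.3,0,0,0],
    [43,-0.5,0,-0.4,0,0,0],
    [43,-0.6,0,-0.4,0,0,0],
    [43,-0.6,0,-0.4,0,0,0],
  ],
)

```text
time_s: 12.72
tool_pos: [0.5484, 0.1858, 0.271]
ee_rot: [[0.072, 0.997, 0.0], [0.997, -0.072, 0.0], [0.0, 0.0, -1.0]]
wrist_force: [-0.1, 0.9, -0.2]
gripper_width: 0.0362
finger_force: 0.0
```

```bash
python3 m1.py; python3 - <<'E'
from h import *
p=shot('wrist');b=shot('side')
o=np.hstack([cv2.resize(p['img'],(400,300)),cv2.resize(b['img'],(400,300))]);cv2.imwrite('pics/e.png',o[:,:,::-1])
E
```

```text
3456
2924
tray [ 0.5529  0.2865 -0.0713] 0.05606885337606249
corners in mat [[-0.044  -0.056 ]
 [ 0.036  -0.0561]
 [ 0.0361  0.0539]
 [-0.0439  0.054 ]]
[0.5484 0.1871 0.2704]
```

View pics/e.png

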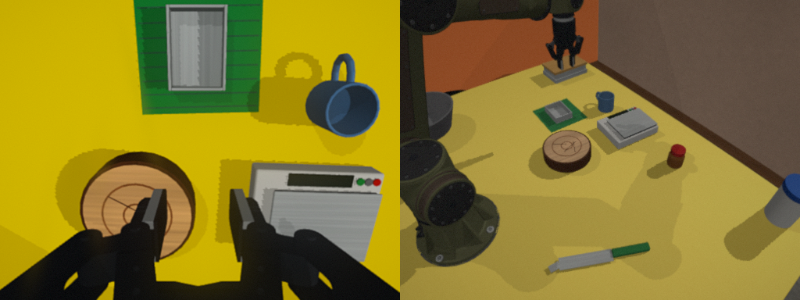

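The picture shows the tray at (197,48) in the wrist half, wholly on the green mat with a wide margin. The mug, jar and knife have not moved, and the gripper is clear.

```bash
python3 -c "
from workcell import manip;print(manip.job_done())"
```

```text
the job is handed in; nothing more can be done
None
```

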